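# File a seed cassette into a packed row

## Task

One green seed cassette is still waiting in the brown tray. Take it by its tab and push it upright into the narrow gap in the middle of the row of green cassettes in the dark steel rack, letting it nudge its neighbours apart, until it stands fully down on the rack floor; keep hold of it or keep pressing until it is home, then let go. Do not knock any of the filed cassettes over, and leave the orange and the blue cassette standing where they are.

Things in the scene. Friction and masses are not known exactly. Their poses are not given: they have to be found in the camera images.
- green: Green-banded seed cassette waiting upright in the brown tray: off-white case 70 mm wide (x), 34 thick (y), 60 high, grip tab on top. Wedge foot: 20 mm thick at the underside, growing to 34 at 14 mm up; top edges bevelled 5 mm (y) by 6 mm (height). Slippery shell, 0.18 to 0.28 kg. Origin: centre of underside; z up.
- green_tab (a point): Centre of the green cassette's solid green grip tab, 80 mm above its underside; same axes. Tab 40 mm long (x), 16 thick (y), standing from 60 to 96 mm above the underside. Pinch it across the 40 mm (a finger at either x end), fingertips at least 4 mm above the case top, so that the fingers clear the neighbours.
- orange: A bystander in the brown tray: orange cassette, the same shape as green but with orange tab and band. Leave it alone. Origin: centre of its underside.
- blue: A bystander in the brown tray: blue cassette, the same shape as green but with blue tab and band. Leave it alone. Origin: centre of its underside. The three in the tray stand in any order, about 75 mm apart along y.
- rack: Dark steel rack, fixed. Inside 86 mm (x) by 182 (y, along the row); outside 100 by 194. Origin: centre of underside, on the bench. Floor top 8 mm above it, end walls 46 high, lips at -x and +x 18 high.
- rack_floor (a point): Centre of the rack's floor, 8 mm above the bench; same axes as the rack. Four green cassettes stand on it, two towards +y, two towards -y, broad faces square to y. The gap between the pairs, near the middle, is 20 to 28 mm wide at the broad faces, less than a cassette; the row has 46 mm slack in all. Nudging them apart takes only 1 to 3 N.
- row_b: One of the four green cassettes already filed in the rack, the same shape as green, about 0.22 kg, loose and free to slide along the rack floor; the neighbour on the +y side of the gap (rack's +y). Its origin is the centre of its underside; axes about parallel to the rack's.
- row_c: One of the four green cassettes already filed in the rack, the same shape as green, about 0.22 kg, loose and free to slide along the rack floor; the neighbour on the -y side of the gap. Its origin is the centre of its underside; axes about parallel to the rack's.
- row_a: One of the four green cassettes already filed in the rack, the same shape as green, about 0.22 kg, loose and free to slide along the rack floor; the outermost one, at the +y end wall, beyond row_b. Its origin is the centre of its underside; axes about parallel to the rack's.
- row_d: One of the four green cassettes already filed in the rack, the same shape as green, about 0.22 kg, loose and free to slide along the rack floor; the outermost one, at the -y end wall, beyond row_c. Its origin is the centre of its underside; axes about parallel to the rack's.
Not all that is in view belongs to the job. Of the things shaped like the rack, the steel one is meant.

How it is judged (in metres and radians):
On the way:
1. the green cassette stands fully down in the middle of the row while the gripper still touches it (y of green in the frame of rack between -0.025 and 0.025 m and x of green in the frame of rack between -0.02 and 0.02 m and z of green in the frame of rack below 0.014 m and angle between green's own z axis and vertical below 0.18 rad and contact force between any of the fingers, the arm and green above 0.3 N), for 0.1 s.
At the end, for the whole second after the job is handed in: Green cassette between the two pairs, underside within 6 mm of the rack floor, upright and square within 10 deg, within 25 mm of the middle along the row, 20 mm across, at rest; the four others in the rack, down, upright within 10 deg; orange and blue upright, within 30 mm of their starts (y of green in the frame of rack between -0.025 and 0.025 m and x of green in the frame of rack between -0.02 and 0.02 m and z of each of green, row_a, row_b, row_c, row_d in the frame of rack below 0.014 m and angle between each of green, row_a, row_b, row_c, row_d, orange, blue's own z axis and vertical below 0.18 rad and angle between the x axis of green and the x axis of rack, either way round below 0.18 rad and linear speed of green below 0.02 m/s and y of row_a in the frame of rack between 0.025 and 0.08 m and x of row_a in the frame of rack between -0.02 and 0.02 m and y of row_b in the frame of rack between 0.025 and 0.08 m and x of row_b in the frame of rack between -0.02 and 0.02 m and y of row_c in the frame of rack between -0.08 and -0.025 m and x of row_c in the frame of rack between -0.02 and 0.02 m and y of row_d in the frame of rack between -0.08 and -0.025 m and x of row_d in the frame of rack between -0.02 and 0.02 m and distance of each of orange, blue from where it was at the start of the episode below 0.03 m); the robot touches nothing.
It fails at once if a filed cassette is knocked over (leans more than 35 degrees) (angle between any of row_a, row_b, row_c, row_d's own z axis and vertical above 0.61 rad).
It fails at once if the orange or blue cassette is knocked over or shifted by more than 30 mm (angle between any of orange, blue's own z axis and vertical above 0.61 rad or distance of any of orange, blue from where it was at the start of the episode above 0.03 m).
It also fails if it takes over 40 s, if anything falls off the work surface, if the arm or the gripper's body presses on something with over 40 N, if the wrist force passes 120 N, or if a joint passes its speed limit or range.

## Robot

A 6-joint arm with a two-finger parallel gripper is mounted at the origin on the work surface. World frame = base frame: x ahead of the robot, y to its left, z up, the work surface at z = 0. Lengths are in mm, angles in rad, forces in N, time in s.
With the tool pointing down it reaches from about 375 to 900 mm from the base axis. Payload 3.1 kg.
Tool frame: the origin (TCP) lies at the very end of the fingers, on their centre line; the grasp point (between the pads) lies manip.tcp_to_grasp behind it (manip.tcp_to_grasp is the distance from the TCP to the grasp point, in mm); z points along the fingers, x is the direction in which the jaws open and shut, and the axes are right-handed (so a half turn about z gives the same grasp; the last joint's range is limited). The gripper opens to 87 mm and grips with 3 to 60 N. Pads are 19 mm wide; open, the fingers measure 117 mm over their backs; the gripper's body (75 mm by 190 mm) begins 51 mm behind the grasp point.
Start: joints at [-0.178, 0.527, 1.433, -0, 1.181, -0.178], TCP at [624.977, 0.034, 222.548] pointing down, gripper open.
Joint ranges: [-3.08, 3.08], [-0.75, 2.2], [0.22, 2.44], [-1.43, 4.57], [0, 2.65], [-2.85, 2.85]. Speed limits (rad/s): [2.79, 2.79, 3.14, 3.14, 3.14, 3.14].

## Interface

Orientations are given as a 3x3 rotation matrix whose columns are the frame's x, y, z axes.
In Python, from station import manip, eyes gives the robot as it stands. The module is installed in compiled form; this text tells all that it offers.
- The arm moves only by the shell command python3 -m creep 'ROWS' [FORCE]. ROWS is text: rows parted by semicolons, each of 7 numbers parted by spaces: the shift along the tool's x, y, z in units of 0.02 m (1.0 is 0.02 m), then the turn, a rotation vector about the tool's x, y, z in units of 45 degrees (1.0 is 45 degrees), then the closure, from -1 (fully open) to 1 (shut), so that 0 is half open. In form: tx ty tz ax ay az fingers; .... A call has exactly 8 rows; each row shifts and turns the pose as measured when the row begins, along the tool's axes as they then stand; what a row does not reach is not made up. A row lasts 1/12 s, in which the tool goes at most 41.7 mm and 7.16 degrees, less where a joint would pass 70% of its speed; a pose out of reach is approached as far as the arm can. A call with a number of a shift or a turn outside -1 to 1 is refused whole. A call with a gripper value outside its range is refused whole. The fingers move at their own pace and stop on an object; FORCE is the grip in N (left out, the last holds). Time passes only in rows, so rows that do not move let the fingers close, or fill a call up. It gives the time, the measured TCP pose, the force and the opening at its end, in the units of the state.
- manip.get_state(): the state, without advancing time (a new reading comes with each control period).
- eyes.read_camera(name): name is "scene" or "side" or "wrist"; returns a dict with "img" (400x640x3 uint8, blue, green, red), "intrinsics" (3x3 intrinsics, pixels), "distortion" ([k1, k2, p1, p2, k3] as OpenCV has them; the pictures are not rectified), "world_to_cam" (4x4, takes a point from world to camera coordinates). Camera axes: x right, y up, looking along -z (the intrinsics and any distortion apply to the point x, -y, -z); pixel columns grow to the right and rows downward; lengths in mm; the calibration is good to about 2 mm. A picture is of the moment at which its call begins. There is no depth.
- manip.sign_off(): hands the job in, once; it reports no verdict.
The state is a dict: "t": time; "qpos": joint angles; "joint_vel": joint speeds; "effort": joint torques, N m; "tcp_pos": TCP position; "tcp_rot": TCP orientation; "force": force on the tool from outside, world axes, zero at the start; "moment": the same for the moment, N m; "finger_gap": finger opening in mm.
Only numpy, scipy, OpenCV 4.12 (cv2) and the standard library are available. Lean on these libraries where they do the work, as an engineer would, in place of code of your own. Each camera call takes 0.05 s, during which the arm holds its last target.

## Working session

There is one attempt and no reset: what is moved stays moved. The work goes in short steps, Python scripts to look and compute and a shell command to move; the robot and the scene stay as the last step left them, time stands still between calls to the robot, and variables do not carry over. Pictures are saved under pics/ and viewed, and the job is handed in when it is done.

```bash
mkdir -p pics
python3 - <<'E'
from station import manip, eyes
import cv2
print(manip.tcp_to_grasp, manip.get_state())
for n in ("scene","side","wrist"):
    c=eyes.read_camera(n); cv2.imwrite(f"pics/{n}0.png",c["img"]); print(n,c["intrinsics"],c["distortion"],c["world_to_cam"])
E
```

```text
18.700000000000003 {'t': 0.0, 'qpos': array([-1.78508264e-01,  5.28438851e-01,  1.43389238e+00, -3.67182093e-05,
        1.18141267e+00, -1.78508268e-01]), 'joint_vel': array([-0.00111049, -0.00045235, -0.00162972,  0.0017884 ,  0.00099408,
       -0.00177417]), 'effort': array([-5.45745443e-04, -4.40045428e+01, -1.76593530e+01,  6.32597599e-02,
        5.83207863e-02, -1.53719384e-04]), 'tcp_pos': array([6.24266300e+02, 1.46135215e-01, 2.21591586e+02]), 'tcp_rot': array([[ 9.99997746e-01,  1.36086291e-05, -2.12308383e-03],
       [ 1.43486560e-05, -9.99999939e-01,  3.48547393e-04],
       [-2.12307896e-03, -3.48577070e-04, -9.99997686e-01]]), 'force': array([ 0.2809887 , -0.232891  ,  0.20552867]), 'moment': array([-0.05527656,  0.01222998, -0.06319656]), 'finger_gap': 86.85261033854408}
scene [[458.80757064   0.         308.27817544]
 [  0.         458.80757064 201.04953632]
 [  0.           0.           1.        ]] [-0.07214565  0.          0.          0.          0.        ] [[ 8.39070405e-01  5.43833081e-01 -1.43678525e-02 -3.63562224e+02]
 [-3.71279886e-01  5.91745264e-01  7.1
[... 390 characters left out ...]
1  6.11245513e-03 -4.21611552e+02]
 [ 1.25110627e-01  5.00996559e-01  8.56358441e-01 -1.18477820e+02]
 [-2.18951095e-01 -8.27917604e-01  5.16345677e-01 -9.41848879e+02]
 [ 0.00000000e+00  0.00000000e+00  0.00000000e+00  1.00000000e+00]]
wrist [[320.50018519   0.         314.93667885]
 [  0.         320.50018519 201.35046069]
 [  0.           0.           1.        ]] [-0.05154113  0.          0.          0.          0.        ] [[ 9.99996775e-01  1.60285992e-03 -1.97013449e-03 -6.24795338e+02]
 [-2.05896696e-03  9.65782261e-01 -2.59346070e-01  3.14345770e+01]
 [ 1.48702552e-03  2.59349290e-01  9.65782447e-01 -3.89664335e+02]
 [ 0.00000000e+00  0.00000000e+00  0.00000000e+00  1.00000000e+00]]
```

View pics/scene0.png

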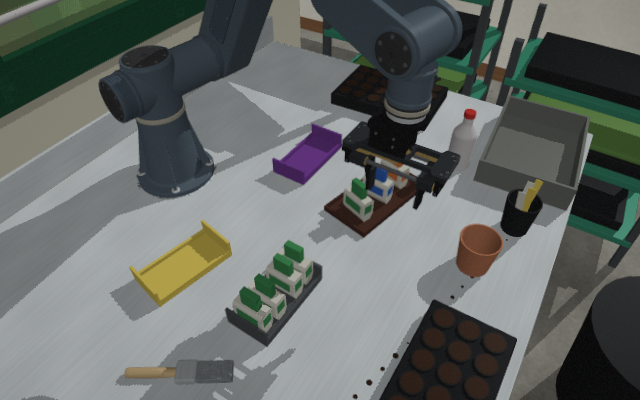

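View pics/side0.png

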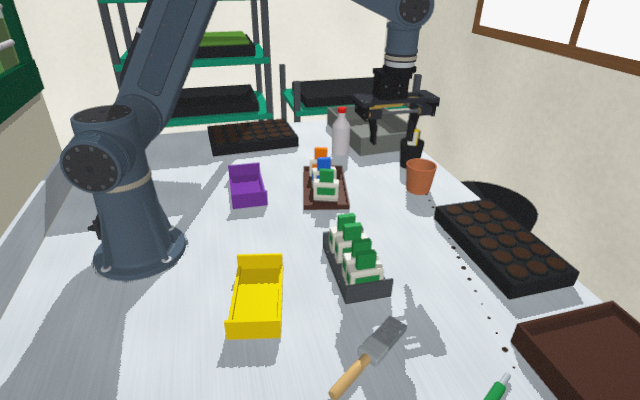

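View pics/wrist0.png

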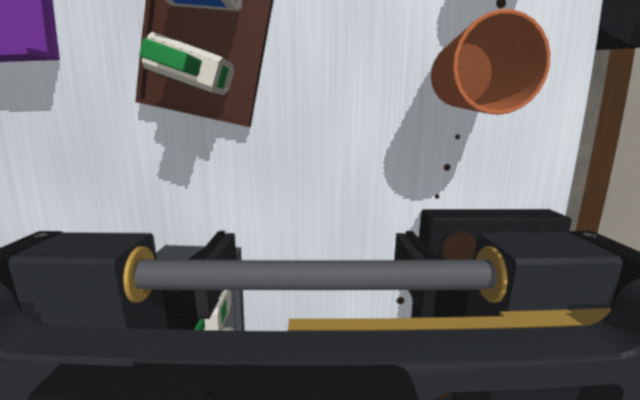

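The scene view shows the steel rack around (275,290) and the tray around (370,200). The green cassette is at the near end of the tray, at about (358,200). In the wrist view the green cassette is at (185,62), yawed about -15°. Next I'll zoom in and segment the greens.

```bash
cat > h.py <<'E'
import numpy as np, cv2
from station import manip, eyes
def cam(n): return eyes.read_camera(n)
def ray(c,uv):
    K=c["intrinsics"];D=np.array(c["distortion"])
    p=cv2.undistortPoints(np.array(uv,float).reshape(-1,1,2),K,D).reshape(-1,2)
    T=np.array(c["world_to_cam"]);R=T[:3,:3];o=-R.T@T[:3,3]
    d=np.c_[p[:,0],-p[:,1],-np.ones(len(p))]@R
    return o,d/np.linalg.norm(d,axis=1)[:,None]
def plane(c,uv,z):
    o,d=ray(c,uv); return o+d*((z-o[2])/d[:,2])[:,None]
def proj(c,P):
    T=np.array(c["world_to_cam"]);q=np.atleast_2d(P)@T[:3,:3].T+T[:3,3]
    q=q*[1,-1,-1]
    return cv2.projectPoints(q.reshape(-1,1,3),np.zeros(3),np.zeros(3),c["intrinsics"],np.array(c["distortion"]))[0].reshape(-1,2)
def tri(cs,uvs):
    A=np.zeros((3,3));b=np.zeros(3);L=[]
    for c,uv in zip(cs,uvs):
        o,d=ray(c,uv);d=d[0];M=np.eye(3)-np.outer(d,d);A+=M;b+=M@o;L.append((M,o))
    X=np.linalg.solve(A,b);return X,[np.linalg.norm(M@(X-o)) for M,o in L]
def crop(img,x0,y0,x1,y1,s,fn):
    cv2.imwrite(fn,cv2.resize(img[y0:y1,x0:x1],None,fx=s,fy=s,interpolation=cv2.INTER_CUBIC))
def greens(img):
    h=cv2.cvtColor(img,cv2.COLOR_BGR2HSV)
    return cv2.inRange(h,(55,110,40),(85,255,255))
E
python3 - <<'E'
from h import *
for n,b in (("scene",(220,150,420,345)),("side",(295,140,400,305)),("wrist",(110,0,290,140))):
    img=cv2.imread(f"pics/{n}0.png"); s=4 if n!="side" else 3.6
    crop(img,*b,3 if n=="scene" else s,f"pics/{n}0c.png")
    k,l,st,ce=cv2.connectedComponentsWithStats(greens(img))
    for i in range(1,k):
        x,y,w,h,a=st[i]
        if a>12 and b[0]<ce[i][0]<b[2] and b[1]<ce[i][1]<b[3]: print(n,st[i],ce[i].round(1))
E
```

```text
scene [352 178  15  21 214] [358.7 188.2]
scene [346 196  14  16  80] [352.2 203.8]
scene [365 206   6   8  31] [367.5 209.3]
scene [284 241  19  22 281] [293.4 251.1]
scene [273 254  20  22 294] [282.9 264.5]
scene [306 267   5  10  28] [308.  271.5]
scene [255 274  34  24 412] [268.1 284.7]
scene [295 280   6  10  29] [298.  284.6]
scene [240 287  22  25 322] [250.3 299. ]
scene [278 301   6  12  39] [280.4 306.4]
scene [237 309  21  18  95] [247.  317.3]
scene [264 314   7  12  44] [266.9 319.5]
side [320 169  13  13 167] [325.9 175.1]
side [317 188  18   7 112] [325.2 191. ]
side [ 338  214   38   56 1113] [356.5 241.8]
side [343 260   2   9  14] [343.5 264. ]
side [347 273   3  10  16] [347.6 277.4]
side [355 275  24   9 118] [366.8 279.2]
wrist [ 140   38   60   37 1039] [169.2  56.5]
wrist [218  66   9  21 112] [222.1  76.5]
```

View pics/scene0c.png

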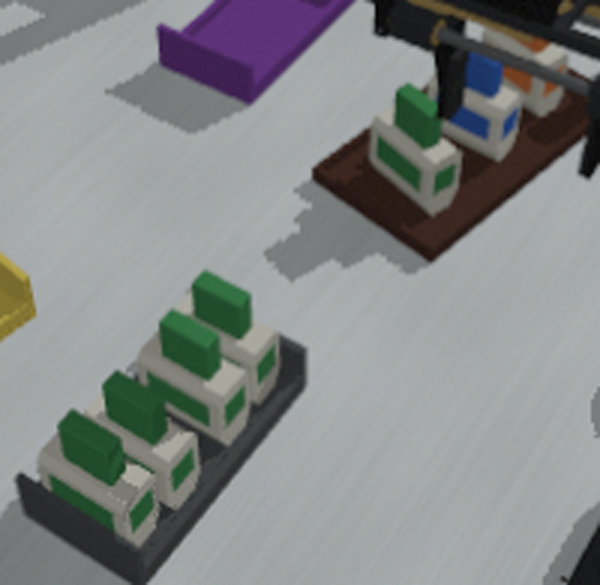

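View pics/side0c.png

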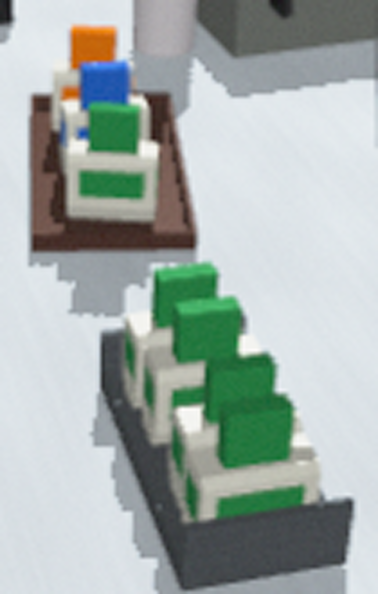

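View pics/wrist0c.png

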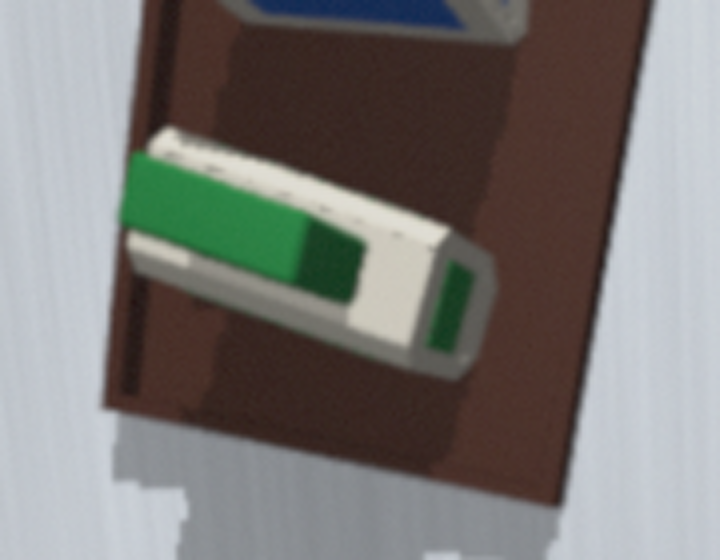

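Run:
```python
from h import *
C={n:cam(n) for n in ("scene","side","wrist")}
W=np.array([(132,153),(308,212),(297,285),(122,222)])/4+[110,0]
S=np.array([419,102])/3+[220,150]
Sd=np.array([114,104])/3.6+[295,140]
print("tab top tri", tri([C["wrist"],C["scene"]],[W.mean(0),S]), tri([C["wrist"],C["scene"],C["side"]],[W.mean(0),S,Sd]))
for z in (98,102,106,110):
    P=plane(C["wrist"],W,z); print(z,P.round(1)[:,:2].tolist(), P.mean(0).round(1), np.linalg.norm(P[1]-P[0]),np.linalg.norm(P[2]-P[1]), np.degrees(np.arctan2(*(P[1]-P[0])[[1,0]])),np.degrees(np.arctan2(*(P[2]-P[3])[[1,0]])))
# rack
sc=np.array([(20,500),(140,585),(305,380)])/3+[220,150]
print("rack scene bench corners",plane(C["scene"],sc,0).round(1))
sct=np.array([(18,475),(145,550),(305,348),(283,335)])/3+[220,150]
print("rack scene top46",plane(C["scene"],sct,46).round(1))
sd=np.array([(182,590),(345,565)])/3.6+[295,140]
print(plane(C["side"],sd,0).round(1))
sd=np.array([(180,542),(353,502),(102,332)])/3.6+[295,140]
print(plane(C["side"],sd,46).round(1))
# row tabs tops: plane z=8+96, four tabs, centre of top in scene
t=np.array([(223,287),(190,328),(136,388),(92,432)])/3+[220,150]
print("row tops",plane(C["scene"],t,104).round(1))
```

```text
tab top tri (array([497.2961517 , 122.8090632 ,  95.29896026]), [np.float64(0.23739377699901623), np.float64(0.23739377699918135)]) (array([498.278751  , 121.8512059 ,  99.28548184]), [np.float64(0.569605515188978), np.float64(2.2517661927299453), np.float64(2.3265541779847645)])
98 [[481.8, 135.5], [518.3, 123.1], [514.7, 108.7], [478.1, 122.0]] [498.2 122.3  98. ] 38.55287770974397 14.903582945342649 -18.767758290552255 -20.034251862888024
102 [[483.8, 134.6], [519.8, 122.4], [516.2, 108.1], [480.2, 121.3]] [500.  121.6 102. ] 38.013006287199524 14.694882090732294 -18.767758290552212 -20.034251862888027
106 [[485.8, 133.8], [521.3, 121.7], [517.8, 107.6], [482.2, 120.6]] [501.8 120.9 106. ] 37.47313486465498 14.486181236121926 -18.76775829055225 -20.034251862888006
110 [[487.8, 132.9], [522.8, 121.0], [519.4, 107.1], [484.3, 119.9]] [503.6 120.2 110. ] 36.93326344211048 14.277480381511598 -18.76775829055222 -20.03425186288804
rack scene bench corners [[ 415.5 -277.2    0. ]
 [ 521.4 -283.8    0. ]
 [ 525.4  -88.7    0. ]]
rack scene top46 [[ 426.1 -281.8   46. ]
 [ 527.7 -280.8   46. ]
 [ 528.6  -94.4   46. ]
 [ 509.5  -92.9   46. ]]
[[ 423.4 -284.3    0. ]
 [ 521.  -289.1    0. ]]
[[ 417.4 -292.6   46. ]
 [ 521.7 -286.5   46. ]
 [ 428.6  -93.6   46. ]]
row tops [[ 478.4 -118.4  104. ]
 [ 479.8 -158.8  104. ]
 [ 478.6 -216.3  104. ]
 [ 475.6 -257.4  104. ]]
```

```bash
python3 -m creep '-0.9 -0.4 0 0 0 0 -1; -0.9 -0.4 0 0 0 0 -1; -0.9 -0.4 0 0 0 0 -1; -0.9 -0.4 0 0 0 0 -1; -0.9 -0.4 0 0 0 0 -1; -0.9 -0.4 0 0 0 0 -1; -0.9 -0.4 0 0 0 0 -1; 0 0 0 0 0 0 -1' 20
python3 - <<'E'
from h import *
c=cam("wrist"); cv2.imwrite("pics/w1.png",c["img"]); np.save("w1.npy",c,allow_pickle=True)
E
```

```text
t: 0.97
tcp_pos: [493.9, 57.3, 220.6]
tcp_rot: [[1.0, -0.002, -0.001], [-0.002, -1.0, -0.0], [-0.001, 0.0, -1.0]]
force: [-1.6, -0.2, 0.0]
finger_gap: 87.1
```

View pics/w1.png

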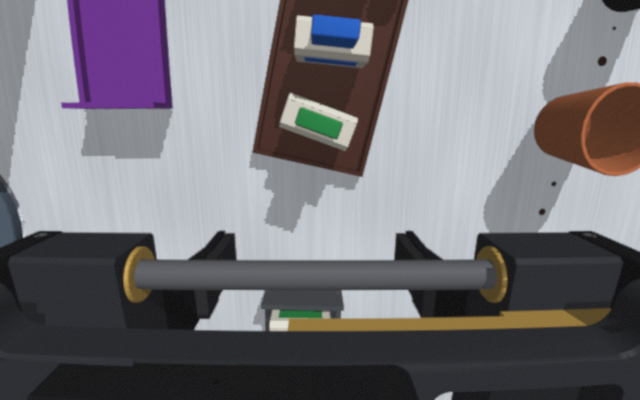

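Green's tab is now seen almost end-on, at (319,122).

Run:
```python
from h import *
c=np.load("w1.npy",allow_pickle=True).item()
m=greens(c["img"]); m[:85]=0;m[160:]=0;m[:,:270]=0;m[:,380:]=0
ct=max(cv2.findContours(m,0,1)[0],key=cv2.contourArea)
b=cv2.boxPoints(cv2.minAreaRect(ct)); print(b)
for z in (97,101,105):
    P=plane(c,b,z);e=[P[(i+1)%4]-P[i] for i in range(4)]
    print(z,P.mean(0).round(1),[(np.linalg.norm(v).round(1),np.degrees(np.arctan2(v[1],v[0])).round(1)) for v in e])
h=cv2.cvtColor(c["img"],cv2.COLOR_BGR2HSV)
w=cv2.inRange(h,(0,0,110),(180,60,255)); w[:88]=0;w[158:]=0
tray=w.copy(); tray[:,:275]=0;tray[:,362:]=0
cs=cv2.findContours(tray,0,1)[0]
for q in cs:
    if cv2.contourArea(q)>300: r=cv2.minAreaRect(q);b=cv2.boxPoints(r);P=plane(c,b,62);e=[P[(i+1)%4]-P[i] for i in range(4)];print(r,P.mean(0).round(1),[(np.linalg.norm(v).round(1),np.degrees(np.arctan2(v[1],v[0])).round(1)) for v in e])
```

```text
[[294.75854 123.22682]
 [300.66583 107.19267]
 [341.81708 122.35365]
 [335.9098  138.3878 ]]
97 [497.7 122.6  97. ] [(np.float64(14.4), np.float64(68.6)), (np.float64(37.7), np.float64(-19.7)), (np.float64(14.6), np.float64(-109.7)), (np.float64(38.2), np.float64(160.1))]
101 [497.7 122.7 101. ] [(np.float64(14.2), np.float64(68.6)), (np.float64(37.2), np.float64(-19.7)), (np.float64(14.4), np.float64(-109.7)), (np.float64(37.6), np.float64(160.1))]
105 [497.6 122.8 105. ] [(np.float64(14.0), np.float64(68.6)), (np.float64(36.7), np.float64(-19.7)), (np.float64(14.2), np.float64(-109.7)), (np.float64(37.1), np.float64(160.1))]
((318.09027099609375, 121.11219787597656), (74.52420043945312, 35.21255874633789), 20.22486114501953) [498.  123.3  62. ] [(np.float64(33.2), np.float64(68.0)), (np.float64(71.5), np.float64(-19.5)), (np.float64(33.8), np.float64(-109.1)), (np.float64(73.2), np.float64(160.0))]
```

```bash
python3 -m creep '0.05 -0.8 0 0 0 0 -1; 0.05 -0.8 0 0 0 0 -1; 0.05 -0.8 0 0 0 0 -1; 0 -0.8 0 0 0 0 -1; 0 0 0 0 0 0.147 -1; 0 0 0 0 0 0.147 -1; 0 0 0 0 0 0.146 -1; 0 0 0 0 0 0 -1' 20
```

```text
t: 1.68
tcp_pos: [513.9, 120.5, 223.2]
tcp_rot: [[0.934, -0.358, 0.021], [-0.358, -0.934, -0.003], [0.021, -0.005, -1.0]]
force: [0.0, 0.0, 0.8]
finger_gap: 87.3
```

```bash
cat > err.py <<'E'
import sys
from h import *
from scipy.spatial.transform import Rotation as Ro
x,y,z,yaw=map(float,sys.argv[1:5])
s=manip.get_state();R=np.array(s["tcp_rot"]);a=np.radians(yaw)
T=np.array([[np.cos(a),np.sin(a),0],[np.sin(a),-np.cos(a),0],[0,0,-1]])
print("t",round(s["t"],2),"tcp",s["tcp_pos"].round(1),"vel",np.abs(s["joint_vel"]).max().round(3),"F",s["force"].round(2),"M",np.round(s["moment"],2),"gap",round(s["finger_gap"],1))
print("shift units",(R.T@(np.array([x,y,z])-s["tcp_pos"])/20).round(3),"turn units",(Ro.from_matrix(R.T@T).as_rotvec()/np.radians(45)).round(3))
E
python3 -m creep '0 0 0 0 0 0 -1; 0 0 0 0 0 0 -1; 0 0 0 0 0 0 -1; 0 0 0 0 0 0 -1; 0 0 0 0 0 0 -1; 0 0 0 0 0 0 -1; 0 0 0 0 0 0 -1; 0 0 0 0 0 0 -1'; python3 err.py 497.7 122.8 150 -19.8
```

```text
t: 2.35
tcp_pos: [517.5, 118.9, 223.4]
tcp_rot: [[0.937, -0.35, 0.024], [-0.35, -0.937, -0.003], [0.024, -0.006, -1.0]]
force: [-0.7, -0.8, 0.1]
finger_gap: 86.8
t 2.35 tcp [517.5 118.9 223.4] vel 0.004 F [-0.66 -0.78  0.13] M [-0.04  0.02  0.04] gap 86.8
shift units [-1.08   0.185  3.642] turn units [-0.007 -0.031 -0.015]
```

```bash
python3 -m creep '-0.3 0.05 0.5 -0.007 -0.031 -0.015 -1; -0.3 0.05 0.5 0 0 0 -1; -0.3 0.05 0.5 0 0 0 -1; -0.15 0.03 0.5 0 0 0 -1; 0 0 0.5 0 0 0 -1; 0 0 0.5 0 0 0 -1; 0 0 0.3 0 0 0 -1; 0 0 0 0 0 0 -1'; python3 err.py 497.7 122.8 120 -19.8
```

```text
t: 3.02
tcp_pos: [492.7, 123.3, 151.2]
tcp_rot: [[0.943, -0.334, -0.01], [-0.334, -0.943, 0.001], [-0.01, 0.002, -1.0]]
force: [-0.3, -0.1, 0.5]
finger_gap: 87.2
t 3.02 tcp [492.7 123.3 151.2] vel 0.01 F [-0.29 -0.14  0.54] M [ 0.02  0.08 -0.  ] gap 87.2
shift units [ 0.259 -0.062  1.559] turn units [0.003 0.013 0.007]
```

```bash
python3 -m creep '0.12 -0.03 0.5 0 0.013 0.007 -1; 0.12 -0.03 0.5 0 0 0 -1; 0 0 0.5 0 0 0 -1; 0 0 0.5 0 0 0 -1; 0 0 0.5 0 0 0 -1; 0 0 0.4 0 0 0 -1; 0 0 0.3 0 0 0 -1; 0 0 0 0 0 0 -1'; python3 err.py 497.7 122.8 73 -19.8
```

```text
t: 3.68
tcp_pos: [499.7, 122.8, 83.2]
tcp_rot: [[0.941, -0.337, 0.0], [-0.337, -0.941, -0.002], [0.001, 0.002, -1.0]]
force: [-0.2, 0.7, -0.6]
finger_gap: 87.1
t 3.68 tcp [499.7 122.8  83.2] vel 0.006 F [-0.25  0.73 -0.63] M [-0.02  0.03  0.02] gap 87.1
shift units [-0.095  0.033  0.508] turn units [ 0.002 -0.001  0.002]
```

```bash
python3 -m creep '-0.05 0.02 0.15 0 0 0 -1; -0.05 0.01 0.15 0 0 0 -1; 0 0 0.15 0 0 0 -1; 0 0 0.06 0 0 0 -1; 0 0 0 0 0 0 -1; 0 0 0 0 0 0 -1; 0 0 0 0 0 0 -1; 0 0 0 0 0 0 -1'; python3 err.py 497.7 122.8 73 -19.8;  python3 - <<'E'
from h import *
a=cam("scene")["img"];b=cam("side")["img"]
a=cv2.resize(a[140:260,300:420],(480,480),interpolation=2);b=cv2.resize(b[110:230,280:360],(320,480),interpolation=2)
cv2.imwrite("pics/g1.png",np.hstack([a,b]))
E
```

```text
t: 4.35
tcp_pos: [498.5, 123.0, 73.0]
tcp_rot: [[0.942, -0.337, 0.003], [-0.337, -0.942, -0.002], [0.003, 0.001, -1.0]]
force: [-0.1, 0.5, 0.4]
finger_gap: 87.0
t 4.35 tcp [498.5 123.   73. ] vel 0.003 F [-0.14  0.47  0.42] M [-0.03 -0.   -0.02] gap 87.0
shift units [-0.036  0.025  0.001] turn units [ 0.001 -0.004  0.003]
```

View pics/g1.png

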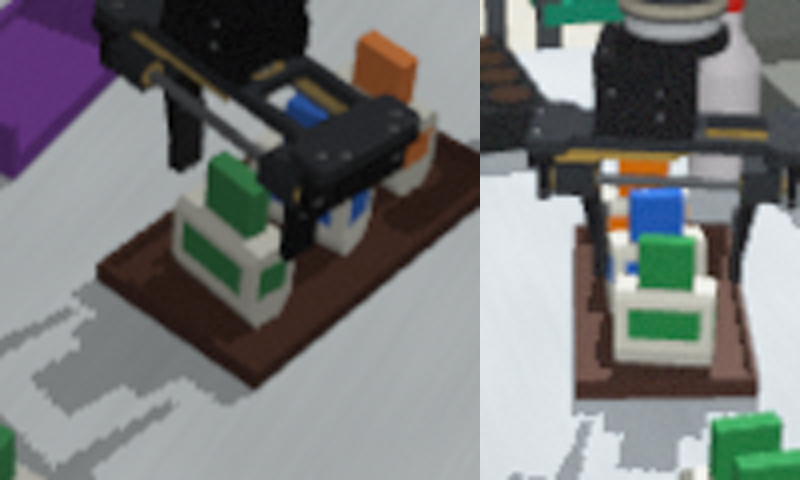

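```bash
python3 -m creep '0 0 0 0 0 0 0; 0 0 0 0 0 0 0.2; 0 0 0 0 0 0 1; 0 0 0 0 0 0 1; 0 0 0 0 0 0 1; 0 0 0 0 0 0 1; 0 0 0 0 0 0 1; 0 0 0 0 0 0 1' 35; python3 err.py 497.7 122.8 73 -19.8
```

```text
t: 5.12
tcp_pos: [498.7, 123.1, 73.3]
tcp_rot: [[0.942, -0.337, 0.003], [-0.337, -0.942, -0.002], [0.004, 0.0, -1.0]]
force: [-0.4, -0.6, 0.9]
finger_gap: 41.2
t 5.12 tcp [498.7 123.1  73.3] vel 0.011 F [-0.35 -0.55  0.86] M [0.03 0.19 0.01] gap 41.2
shift units [-0.042  0.029  0.017] turn units [ 0.    -0.005  0.003]
```

```bash
python3 -m creep '0 0 0 0 0 0 1; 0 0 -0.3 0 0 0 1; 0 0 -0.6 0 0 0 1; 0 0 -1 0 0 0 1; 0 0 -1 0 0 0 1; 0 0 -1 0 0 0 1; 0 0 -1 0 0 0 1; 0 0 -1 0 0 0 1'; python3 -m creep '0 0 -0.8 0 0 0 1; 0 0 0 0 0 -0.14 1; 0 0 0 0 0 -0.14 1; 0 0 0 0 0 -0.14 1; 0 0 0 0 0 0 1; 0 0 0 0 0 0 1; 0 0 0 0 0 0 1; 0 0 0 0 0 0 1'; python3 err.py 475 -250 225 0
```

```text
t: 5.78
tcp_pos: [491.7, 122.9, 190.6]
tcp_rot: [[0.941, -0.337, -0.017], [-0.337, -0.941, -0.002], [-0.015, 0.008, -1.0]]
force: [-0.7, -0.3, -3.1]
finger_gap: 39.9
t: 6.45
tcp_pos: [491.3, 123.2, 213.2]
tcp_rot: [[1.0, -0.006, -0.01], [-0.006, -1.0, -0.002], [-0.01, 0.002, -1.0]]
force: [-0.8, -0.3, -3.0]
finger_gap: 40.0
t 6.45 tcp [491.3 123.2 213.2] vel 0.022 F [-0.78 -0.26 -3.05] M [ 0.03  0.   -0.05] gap 40.0
shift units [-0.714 18.664 -0.547] turn units [ 0.002  0.013 -0.007]
```

```bash
python3 -m creep '-0.04 0.5 -0.07 0 0.013 -0.007 1; -0.04 1 -0.07 0 0 0 1; -0.04 1 -0.07 0 0 0 1; -0.04 1 -0.07 0 0 0 1; -0.04 1 -0.07 0 0 0 1; -0.04 1 -0.07 0 0 0 1; -0.04 1 -0.07 0 0 0 1; -0.04 1 -0.07 0 0 0 1'; python3 -m creep '-0.04 1 0 0 0 0 1; -0.04 1 0 0 0 0 1; -0.04 1 0 0 0 0 1; -0.04 1 0 0 0 0 1; -0.04 1 0 0 0 0 1; -0.04 1 0 0 0 0 1; -0.04 1 0 0 0 0 1; 0 0.5 0 0 0 0 1';python3 err.py 475 -250 225 0
```

```text
t: 7.12
tcp_pos: [481.2, -32.9, 223.7]
tcp_rot: [[1.0, 0.002, -0.002], [0.002, -1.0, -0.003], [-0.003, 0.003, -1.0]]
force: [-0.2, 0.3, -1.9]
finger_gap: 39.6
t: 7.78
tcp_pos: [470.0, -197.0, 224.2]
tcp_rot: [[1.0, -0.007, -0.003], [-0.007, -1.0, -0.007], [-0.003, 0.007, -1.0]]
force: [0.9, -0.3, -2.2]
finger_gap: 39.7
t 7.78 tcp [ 470.  -197.   224.2] vel 0.215 F [ 0.86 -0.33 -2.21] M [ 0.    0.   -0.01] gap 39.7
shift units [ 0.268  2.646 -0.024] turn units [ 0.008  0.004 -0.009]
```

```bash
python3 -m creep '0.04 0.5 0 0 0 0 1; 0.04 0.6 0 0 0 0 1; 0.04 0.6 0 0 0 0 1; 0.04 0.5 0 0 0 0 1; 0.02 0.4 0 0 0 0 1; 0 0 0 0 0 0 1; 0 0 0 0 0 0 1; 0 0 0 0 0 0 1';python3 err.py 475 -250 225 0
python3 - <<'E'
from h import *
for n in ("wrist","scene","side"):
    c=cam(n); cv2.imwrite(f"pics/{n}2.png",c["img"]); np.save(f"{n}2.npy",c,allow_pickle=True)
E
```

```text
t: 8.45
tcp_pos: [472.4, -254.8, 223.8]
tcp_rot: [[1.0, -0.01, -0.004], [-0.01, -1.0, -0.005], [-0.004, 0.005, -1.0]]
force: [-0.4, -0.3, -2.3]
finger_gap: 39.6
t 8.45 tcp [ 472.4 -254.8  223.8] vel 0.011 F [-0.38 -0.26 -2.33] M [-0.02 -0.03 -0.  ] gap 39.6
shift units [ 0.127 -0.24  -0.064] turn units [ 0.007  0.006 -0.013]
```

View pics/wrist2.png

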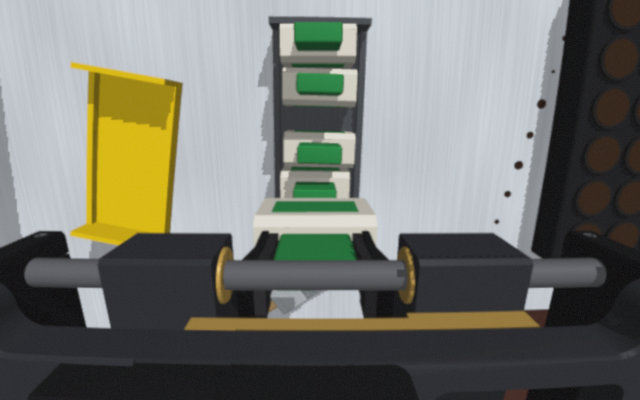

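View pics/scene2.png

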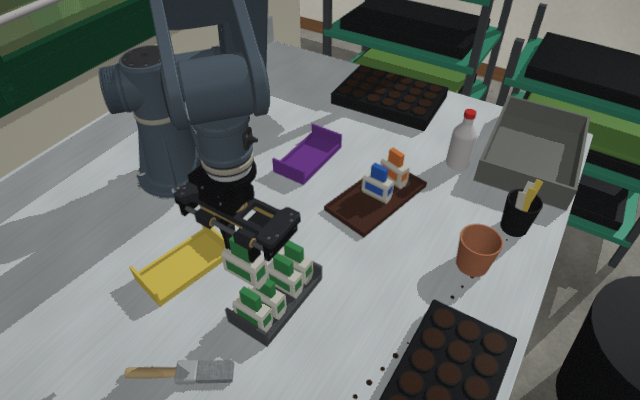

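The wrist view shows the rack at (320,110) with the row and the gap at about y=118. The held cassette is at (315,215) and level. I'll zoom in on it.

Run:
```python
from h import *
crop(cv2.imread("pics/wrist2.png"),245,5,395,205,3,"pics/w2c.png")
```

```text
(no output)
```

View pics/w2c.png

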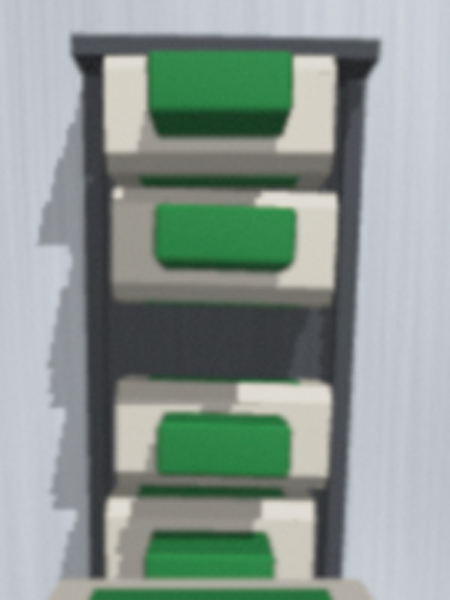

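Run:
```python
from h import *
c=np.load("wrist2.npy",allow_pickle=True).item()
s=lambda L:np.array(L,float)/3+[245,5]
print("cam",ray(c,[(0,0)])[0].round(1))
P=plane(c,s([(73,36),(380,40)]),46);print("wall top",P.round(1))
P=plane(c,s([(97,560),(331,560),(108,120),(345,120)]),26);print("lips inner top(26?)",P.round(1))
P=plane(c,s([(97,560),(331,560),(108,120),(345,120)]),18);print("lips 18",P.round(1))
for nm,L,z in (("b -y edge",[(113,300),(335,305)],62),("c +y edge",[(118,379),(330,382)],62),("b top edges +y",[(117,190),(337,194)],62),("c -y edge",[(114,488),(330,490)],62),("tab b +y top edge",[(160,204),(296,207)],104),("tab c +y",[(163,414),(290,416)],104),("tab a +y",[(151,52),(292,54)],104),("tab d +y",[(151,533),(268,535)],104),("d +y edge",[(107,497),(316,500)],62),("a -y",[(106,178),(332,186)],62)):
    print(nm,plane(c,s(L),z).round(1).tolist())
# held cassette: bench check tab & case in scene
```

```text
cam [ 474.6 -182.3  385. ]
wall top [[430.  -90.9  46. ]
 [528.5 -92.9  46. ]]
lips inner top(26?) [[ 428.9 -268.9   26. ]
 [ 518.8 -269.6   26. ]
 [ 438.4 -112.5   26. ]
 [ 520.3 -113.2   26. ]]
lips 18 [[ 427.9 -270.9   18. ]
 [ 519.8 -271.5   18. ]
 [ 437.6 -110.9   18. ]
 [ 521.3 -111.6   18. ]]
b -y edge [[442.0, -173.8, 62.0], [513.8, -175.9, 62.0]]
c +y edge [[442.8, -198.9, 62.0], [512.7, -200.5, 62.0]]
b top edges +y [[444.3, -140.2, 62.0], [513.7, -142.0, 62.0]]
c -y edge [[440.3, -235.2, 62.0], [513.5, -236.4, 62.0]]
tab b +y top edge [[460.0, -149.5, 104.0], [497.4, -150.5, 104.0]]
tab c +y [[459.6, -206.8, 104.0], [496.4, -207.7, 104.0]]
tab a +y [[458.3, -110.8, 104.0], [495.9, -111.6, 104.0]]
tab d +y [[455.3, -242.0, 104.0], [490.2, -242.8, 104.0]]
d +y edge [[437.8, -238.3, 62.0], [508.8, -239.8, 62.0]]
a -y [[440.9, -136.6, 62.0], [512.1, -139.6, 62.0]]
```

Run:
```python
from h import *
crop(cv2.imread("pics/wrist2.png"),240,190,390,265,5,"pics/w2d.png")
```

```text
(no output)
```

View pics/w2d.png

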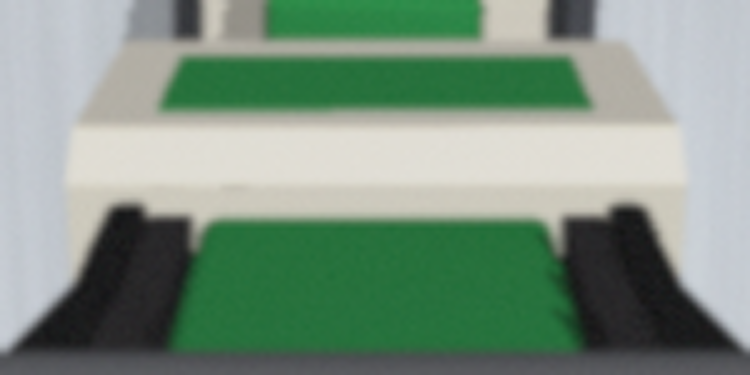

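Run:
```python
from h import *
c=np.load("wrist2.npy",allow_pickle=True).item(); s=manip.get_state();R=np.array(s["tcp_rot"])
q=lambda L:np.array(L,float)/5+[240,190]
for nm,L in (("edge54",[(75,123),(682,123)]),("edge60",[(65,185),(687,185)]),("bot14",[(125,42),(628,42)])):
  for z in {"edge54":(205,210,214),"edge60":(212,216,220),"bot14":(160,170,180)}[nm]:
    P=plane(c,q(L),z); print(nm,z,np.linalg.norm(P[1]-P[0]).round(1),P.mean(0).round(1),"in tool",(R.T@(P.mean(0)-s["tcp_pos"])).round(1), np.degrees(np.arctan2(*(P[1]-P[0])[[1,0]])).round(2))
```

```text
edge54 205 71.6 [ 473.8 -239.8  205. ] in tool [  1.4 -14.6  18.7] -0.41
edge54 210 69.6 [ 473.8 -238.2  210. ] in tool [  1.4 -16.2  13.7] -0.41
edge54 214 68.1 [ 473.8 -237.   214. ] in tool [  1.4 -17.4   9.7] -0.41
edge60 212 71.3 [ 473.4 -245.1  212. ] in tool [ 1.1 -9.3 11.7] -0.4
edge60 216 69.7 [ 473.5 -243.6  216. ] in tool [  1.1 -10.8   7.7] -0.4
edge60 220 68.0 [ 473.5 -242.2  220. ] in tool [  1.1 -12.2   3.7] -0.4
bot14 160 73.1 [ 473.4 -241.8  160. ] in tool [  1.2 -12.8  63.7] -0.42
bot14 170 69.9 [ 473.4 -239.2  170. ] in tool [  1.2 -15.4  53.7] -0.42
bot14 180 66.6 [ 473.5 -236.6  180. ] in tool [  1.2 -18.   43.7] -0.42
```

```bash
python3 -m creep '0.04 -0.5 0 0 0 0.014 1; 0.04 -0.6 0 0 0 0 1; 0.03 -0.6 0 0 0 0 1; 0.03 -0.6 0 0 0 0 1; 0.03 -0.6 0 0 0 0 1; 0.03 -0.4 0 0 0 0 1; 0 0 0 0 0 0 1; 0 0 0 0 0 0 1';python3 err.py 476.8 -186.3 160 -1.2
```

```text
t: 9.27
tcp_pos: [477.4, -179.2, 223.7]
tcp_rot: [[1.0, -0.015, -0.005], [-0.015, -1.0, -0.004], [-0.005, 0.005, -1.0]]
force: [0.7, -0.7, -2.4]
finger_gap: 40.0
t 9.27 tcp [ 477.4 -179.2  223.7] vel 0.028 F [ 0.74 -0.7  -2.42] M [-0.02 -0.07  0.05] gap 40.0
shift units [-0.008  0.339  3.186] turn units [0.006 0.006 0.007]
```

```bash
python3 -m creep '0 0.11 0 0.006 0.006 0.007 1; 0 0.11 0 0 0 0 1; 0 0.1 0.2 0 0 0 1; 0 0 0.3 0 0 0 1; 0 0 0.3 0 0 0 1; 0 0 0.3 0 0 0 1; 0 0 0.2 0 0 0 1; 0 0 0 0 0 0 1';python3 err.py 476.8 -186.3 160 -1.2
```

```text
t: 9.93
tcp_pos: [477.5, -189.2, 194.7]
tcp_rot: [[1.0, -0.024, 0.001], [-0.024, -1.0, -0.001], [0.001, 0.001, -1.0]]
force: [-0.9, -0.0, -2.3]
finger_gap: 39.9
t 9.93 tcp [ 477.5 -189.2  194.7] vel 0.007 F [-0.93 -0.03 -2.33] M [-0.01  0.02 -0.01] gap 39.9
shift units [-0.042 -0.147  1.734] turn units [ 0.001 -0.001 -0.004]
```

```bash
python3 -m creep '-0.01 -0.06 0 0 0 0 1; -0.01 -0.05 0 0 0 0 1; 0 0 0.3 0 0 0 1; 0 0 0.3 0 0 0 1; 0 0 0.3 0 0 0 1; 0 0 0.3 0 0 0 1; 0 0 0.3 0 0 0 1; 0 0 0 0 0 0 1';python3 err.py 476.8 -186.3 145 -1.2;  python3 - <<'E'
from h import *
C=[cam("scene"),cam("side")]
a=C[0]["img"];b=C[1]["img"]
for c,n in zip(C,("scene3","side3")): np.save(n+".npy",c,allow_pickle=True)
a=cv2.resize(a[215:345,225:335],(440,520),interpolation=2);b=cv2.resize(b[195:310,315:395],(360,520),interpolation=2)
cv2.imwrite("pics/g3.png",np.hstack([a,b]))
E
```

```text
t: 10.6
tcp_pos: [477.4, -186.6, 161.4]
tcp_rot: [[1.0, -0.024, 0.001], [-0.024, -1.0, -0.001], [0.001, 0.001, -1.0]]
force: [-0.4, 0.1, -2.2]
finger_gap: 39.8
t 10.6 tcp [ 477.4 -186.6  161.4] vel 0.003 F [-0.41  0.11 -2.21] M [ 0.03  0.   -0.01] gap 39.8
shift units [-0.029 -0.015  0.818] turn units [ 0.001 -0.001 -0.003]
```

View pics/g3.png

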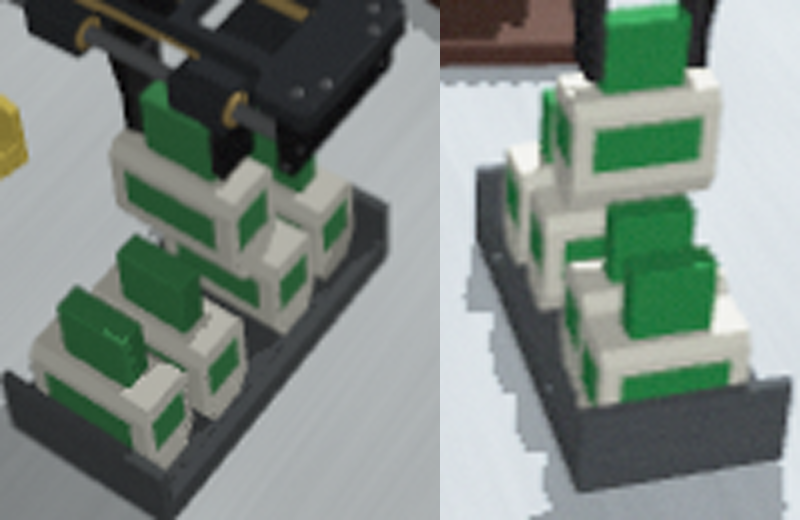

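Both views show green upright above the gap and clear of the neighbours' tabs. I'll descend in steps and watch the force.

```bash
python3 -m creep '-0.02 -0.01 0.2 0 0 0 1; 0 0 0.2 0 0 0 1; 0 0 0.2 0 0 0 1; 0 0 0.2 0 0 0 1; 0 0 0.2 0 0 0 1; 0 0 0.2 0 0 0 1; 0 0 0.2 0 0 0 1; 0 0 0.1 0 0 0 1';python3 err.py 476.8 -186.3 76 -1.2
```

```text
t: 11.37
tcp_pos: [478.8, -187.7, 130.4]
tcp_rot: [[1.0, -0.024, 0.005], [-0.024, -1.0, -0.004], [0.005, 0.004, -1.0]]
force: [-0.3, 0.2, -2.0]
finger_gap: 39.8
t 11.37 tcp [ 478.8 -187.7  130.4] vel 0.065 F [-0.26  0.15 -2.01] M [ 0.04  0.05 -0.01] gap 39.8
shift units [-0.113 -0.076  2.72 ] turn units [ 0.005 -0.006 -0.004]
```

```bash
python3 -m creep '-0.05 -0.03 0.2 0.005 -0.006 0 1; -0.03 -0.02 0.2 0 0 0 1; 0 0 0.2 0 0 0 1; 0 0 0.2 0 0 0 1; 0 0 0.2 0 0 0 1; 0 0 0.2 0 0 0 1; 0 0 0.2 0 0 0 1; 0 0 0 0 0 0 1';python3 err.py 476.8 -186.3 76 -1.2;  python3 - <<'E'
from h import *
C=[cam("scene"),cam("side")]
a=C[0]["img"];b=C[1]["img"]
a=cv2.resize(a[215:345,225:335],(440,520),interpolation=2);b=cv2.resize(b[195:310,315:395],(360,520),interpolation=2)
cv2.imwrite("pics/g4.png",np.hstack([a,b]))
E
```

```text
t: 12.03
tcp_pos: [477.2, -186.7, 98.9]
tcp_rot: [[1.0, -0.024, -0.0], [-0.024, -1.0, 0.001], [-0.0, -0.001, -1.0]]
force: [-0.6, 0.3, -2.2]
finger_gap: 39.5
t 12.03 tcp [ 477.2 -186.7   98.9] vel 0.004 F [-0.63  0.31 -2.25] M [-0.05  0.02  0.02] gap 39.5
shift units [-0.02  -0.018  1.146] turn units [-0.001  0.    -0.004]
```

View pics/g4.png

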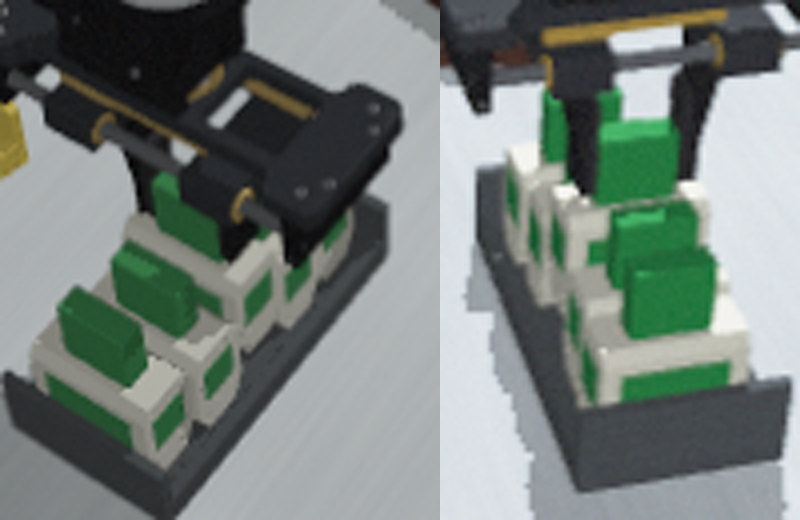

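Green is wedged between the neighbours, everything is upright, and about 23 mm remain.

```bash
python3 -m creep '-0.01 -0.01 0.2 0 0 0 1; 0 0 0.2 0 0 0 1; 0 0 0.2 0 0 0 1; 0 0 0.15 0 0 0 1; 0 0 0.15 0 0 0 1; 0 0 0.08 0 0 0 1; 0 0 0.05 0 0 0 1; 0 0 0.05 0 0 0 1';python3 err.py 476.8 -186.3 76 -1.2
```

```text
t: 12.8
tcp_pos: [477.9, -186.8, 76.3]
tcp_rot: [[1.0, -0.024, 0.002], [-0.024, -1.0, -0.001], [0.002, 0.0, -1.0]]
force: [-3.7, 1.1, 18.4]
finger_gap: 39.2
t 12.8 tcp [ 477.9 -186.8   76.3] vel 0.012 F [-3.73  1.12 18.39] M [0.04 0.27 0.01] gap 39.2
shift units [-0.053 -0.025  0.014] turn units [ 0.001 -0.002 -0.004]
```

The upward force is 18 N at the expected height, so green is on the floor. I'll hold it there and look.

```bash
python3 -m creep '0 0 0.02 0 0 0 1; 0 0 0.02 0 0 0 1; 0 0 0.02 0 0 0 1; 0 0 0 0 0 0 1; 0 0 0 0 0 0 1; 0 0 0 0 0 0 1; 0 0 0 0 0 0 1; 0 0 0 0 0 0 1';python3 err.py 476.8 -186.3 76 -1.2;  python3 - <<'E'
from h import *
C=[cam("scene"),cam("side")]
a=C[0]["img"];b=C[1]["img"]
a=cv2.resize(a[215:345,225:335],(440,520),interpolation=2);b=cv2.resize(b[195:310,315:395],(360,520),interpolation=2)
cv2.imwrite("pics/g5.png",np.hstack([a,b]))
E
```

```text
t: 13.47
tcp_pos: [478.3, -187.0, 76.3]
tcp_rot: [[1.0, -0.024, 0.003], [-0.024, -1.0, -0.001], [0.003, 0.001, -1.0]]
force: [-1.3, 0.5, -0.8]
finger_gap: 40.1
t 13.47 tcp [ 478.3 -187.    76.3] vel 0.001 F [-1.33  0.49 -0.81] M [0.11 0.11 0.06] gap 40.1
shift units [-0.075 -0.034  0.017] turn units [ 0.002 -0.004 -0.004]
```

View pics/g5.png

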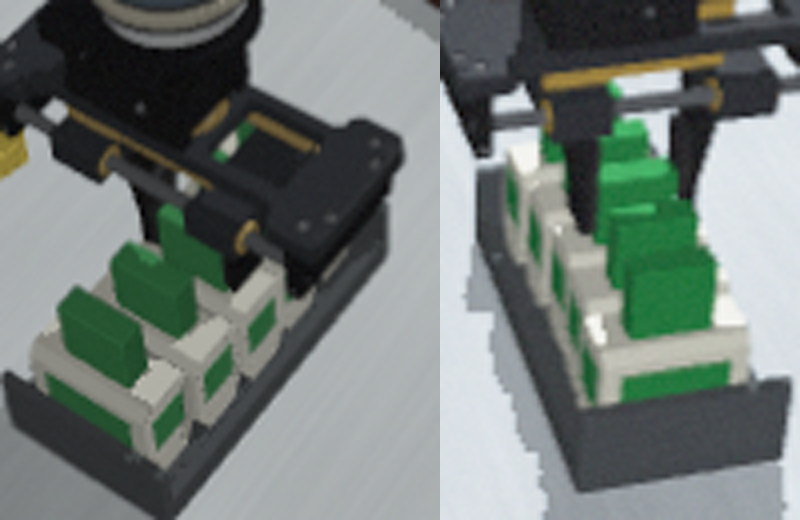

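Green's tab and case top are level with the neighbours, so it is home. Now I'll release and go up.

```bash
python3 -m creep '0 0 0.08 0 0 0 1; 0 0 0.05 0 0 0 1; 0 0 0 0 0 0 1; 0 0 0 0 0 0 0; 0 0 0 0 0 0 -0.5; 0 0 0 0 0 0 -0.5; 0 0 0 0 0 0 -0.5; 0 0 0 0 0 0 -0.5';python3 err.py 476.8 -186.3 200 -1.2
```

```text
t: 14.23
tcp_pos: [479.7, -188.1, 76.7]
tcp_rot: [[1.0, -0.023, 0.007], [-0.023, -1.0, -0.004], [0.007, 0.004, -1.0]]
force: [0.0, -0.5, 0.1]
finger_gap: 61.0
t 14.23 tcp [ 479.7 -188.1   76.7] vel 0.004 F [ 0.04 -0.46  0.12] M [-0.01  0.01  0.03] gap 61.0
shift units [-0.105 -0.062 -6.168] turn units [ 0.005 -0.009 -0.003]
```

```bash
python3 -m creep '-0.05 0 -0.4 0 0 0 -0.5; 0 0 -0.8 0 0 0 -0.5; 0 0 -1 0 0 0 -0.5; 0 0 -1 0 0 0 -0.5; 0 0 -1 0 0 0 -0.5; 0 0 -1 0 0 0 -0.5; 0 0 -1 0 0 0 -0.5; 0 0 -0.5 0 0 0 -0.5'; python3 -m creep '0 0.6 0 0 0 0 -0.5; 0 0.6 0 0 0 0 -0.5; 0 0.6 0 0 0 0 -0.5; 0 0.6 0 0 0 0 -0.5; 0 0.6 0 0 0 0 -0.5; 0 0.6 0 0 0 0 -0.5; 0 0 0 0 0 0 -0.5; 0 0 0 0 0 0 -0.5'
python3 - <<'E'
from h import *
C=[cam(n) for n in ("scene","side","wrist")]
for c,n in zip(C,("scene6","side6","wrist6")): np.save(n+".npy",c,allow_pickle=True); cv2.imwrite(f"pics/{n}.png",c["img"])
a,b,w=[c["img"] for c in C]
a=cv2.resize(a[215:345,225:335],(330,390),interpolation=2);b=cv2.resize(b[195:310,315:395],(270,390),interpolation=2)
w=cv2.resize(w[5:265,260:390],(195,390))
cv2.imwrite("pics/g6.png",np.hstack([a,b,w]))
E
```

```text
t: 14.9
tcp_pos: [475.1, -186.3, 216.2]
tcp_rot: [[1.0, -0.024, -0.001], [-0.024, -1.0, 0.0], [-0.001, -0.0, -1.0]]
force: [1.7, -0.1, 0.6]
finger_gap: 65.2
t: 15.57
tcp_pos: [472.3, -268.3, 216.1]
tcp_rot: [[1.0, -0.026, 0.0], [-0.026, -1.0, -0.001], [0.0, 0.001, -1.0]]
force: [0.1, 0.7, -0.2]
finger_gap: 64.8
```

View pics/g6.png

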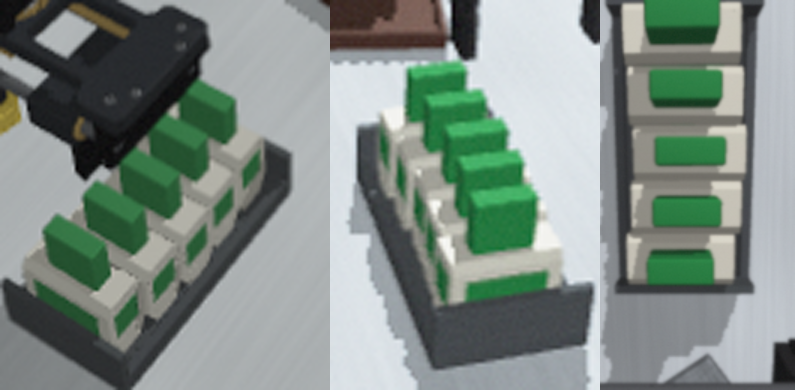

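View pics/wrist6.png

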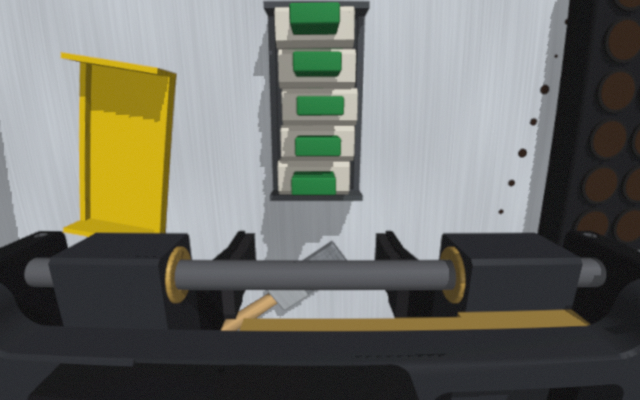

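View pics/scene6.png

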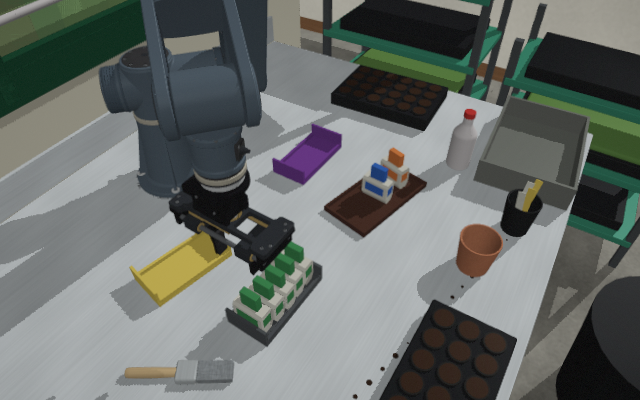

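All five cassettes stand level in the rack, and orange and blue look unchanged. Now a numeric check of the row.

Run:
```python
from h import *
c=np.load("wrist6.npy",allow_pickle=True).item()
crn=plane(c,[(264,4),(369,4),(270,199),(362,199)],46); ctr=crn.mean(0); print(crn.round(1),ctr.round(1))
m=greens(c["img"]); m[:,:280]=0;m[:,350:]=0;m[215:]=0
k,l,st,ce=cv2.connectedComponentsWithStats(m)
for i in range(1,k):
    if st[i][4]>200: print(st[i],(plane(c,[ce[i]],104)[0]-ctr).round(1)[:2])
a=np.load("scene2.npy",allow_pickle=True).item()["img"].astype(int);b=np.load("scene6.npy",allow_pickle=True).item()["img"]
print("tray diff before/after",np.abs(a-b)[140:235,322:430].max(), manip.get_state()["t"])
h=[cv2.cvtColor(cv2.imread(f"pics/{n}.png"),cv2.COLOR_BGR2HSV) for n in("side0","side6")]
for lo,hi in(((105,120,60),(125,255,255)),((6,170,120),(16,255,255))):
    print([np.argwhere(cv2.inRange(x,lo,hi)[140:200,300:350]).mean(0).round(1) for x in h])
```

```text
[[ 429.7  -92.8   46. ]
 [ 528.1  -95.1   46. ]
 [ 424.9 -281.7   46. ]
 [ 523.4 -284.    46. ]] [ 476.5 -188.4   46. ]
[ 289    2   51   32 1467] [-0.4 66.9]
[ 293   52   48   24 1102] [ 0.8 33. ]
[297  97  46  18 820] [2.4 0.2]
[296 136  44  20 869] [  0.1 -32.5]
[292 172  44  23 970] [ -4.4 -65. ]
tray diff before/after 9 15.7167
[array([23.1, 23.4]), array([31.8, 21.7])]
[array([13.1, 19.7]), array([14.3, 16.5])]
```

```bash
python3 -c "
from station import manip
print(manip.sign_off())"
```

```text
the job is handed in; nothing more can be done
None
```

I gripped the green cassette by its tab across the 40 mm and lifted it out of the tray. I centred it over the gap between the two pairs and pushed it down between them. At the floor the upward force reached 18 N. I kept hold of it there for about 0.7 s, then let go and moved clear. The job was handed in at about 15.7 s, and the hand-in reported no verdict.

**Last checks:**
- **Green cassette:** from the wrist camera it sits about +2 mm across and 0 mm along from the rack's centre. It is level with its neighbours.
- **Filed cassettes:** they sit at about +67, +33, -33 and -65 mm along the row, and all stand upright on the floor in the pictures.
- **Orange and blue:** the tray pixels in the scene camera did not change between just before the insertion and after the arm moved clear.
- **Check that disagreed:** comparing orange and blue in the side view against the start gave shifts of up to 9 pixels. I put this down to green no longer hiding them. I did not measure their starting positions any other way, but the arm never approached them closely in the pictures.

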